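# Pack out the gluing jig and hold the edge strip pressed

## Task

The walnut edge strip has just been glued to the oak block in the gluing jig and must be pressed home. Stand the yellow spacers one by one in the channel, between the pusher and the strip, until the pusher's short travel can take up the gap that is left (two or three will do it), then slide the pusher up until it presses the whole row against the strip, and finish while holding it there with a firm push of about 12 to 20 N: do not let go, for it springs back. Leave spacers you do not need standing where they are, and do not disturb the glue bottle or the wood offcut among them.

Things in the scene. Friction and masses are not known exactly. Their poses are not given: they have to be found in the camera images.
- jig: fixed plywood gluing jig. x = pressing direction, from pusher to work. Origin: at table height, mid-channel, under the pusher's front face when fully back. Channel floor 12 mm above the table; side walls 58 mm apart, 20 mm high above that floor, from x = -5 to 120 mm. Spacers stand on the channel floor, tabs up, their x along the jig's x (either way round)
- work: the work, screwed down in the jig: oak block with a dark walnut strip on its face; 60 mm long in all, 50 wide, 34 high. Origin: on the strip's face (towards the pusher), mid-width, at the channel floor; x points away from the pusher, along the jig's x. The gap, from the pusher's face to this face along x, is 70 to 104 mm with the pusher back
- push_block: the pusher: blue block 30 mm long (x), 50 wide, top 31 mm above the channel floor; on its rear end an upright red tab 12 mm (x) x 26 mm (y), reaching 67 mm above that floor. Origin: on the front face (meets the spacers), mid-width, at the channel floor; x = pressing direction. Tab and block are flush at the rear, 30 mm behind the origin: push there, on the tab, towards +x
- pusher (a joint): travel of the pusher in m, 0 = fully back, 0.040 = the end of its travel. A return spring pushes it back: 1.5 N at 0, 3.5 N at the end; it slides back when let go
- spacer_a: yellow spacer, one of four alike, about 70 g. Body 24 mm thick (x) x 50 wide (y) x 30 high; centred on top a grip tab 12 (x) x 26 (y) x 34 mm high (64 in all). Origin: centre of the underside, z up. Pick it by the tab from above, fingers on the faces 26 mm apart (closing along its y), to stay clear of the next spacer's tab. Starts standing on the table
- spacer_b: yellow spacer, one of four alike, about 70 g. Body 24 mm thick (x) x 50 wide (y) x 30 high; centred on top a grip tab 12 (x) x 26 (y) x 34 mm high (64 in all). Origin: centre of the underside, z up. Pick it by the tab from above, fingers on the faces 26 mm apart (closing along its y), to stay clear of the next spacer's tab. Starts standing on the table
- spacer_c: yellow spacer, one of four alike, about 70 g. Body 24 mm thick (x) x 50 wide (y) x 30 high; centred on top a grip tab 12 (x) x 26 (y) x 34 mm high (64 in all). Origin: centre of the underside, z up. Pick it by the tab from above, fingers on the faces 26 mm apart (closing along its y), to stay clear of the next spacer's tab. Starts standing on the table
- spacer_d: yellow spacer, one of four alike, about 70 g. Body 24 mm thick (x) x 50 wide (y) x 30 high; centred on top a grip tab 12 (x) x 26 (y) x 34 mm high (64 in all). Origin: centre of the underside, z up. Pick it by the tab from above, fingers on the faces 26 mm apart (closing along its y), to stay clear of the next spacer's tab. Starts standing on the table
- glue: bystander, leave alone: white glue bottle with an orange cap, 44 mm across, 95 mm tall; stands among the spacers; origin at the underside
- offcut: bystander, leave alone: small wood offcut, 34 x 45 x 50 mm tall; stands among the spacers; origin at the underside
Not all that is in view belongs to the job. Leave any purple look-alike of the spacer_a alone.

How it is judged:
On the way, in this order (a step that is already met when the one before it is completed fails the run):
1. a spacer stands in the channel while the pusher is still back (((x of spacer_a in the frame of jig between 0.008 and 0.098 m and y of spacer_a in the frame of jig between -0.008 and 0.008 m and z of spacer_a in the frame of jig between 0.008 and 0.016 m and angle between spacer_a's own z axis and vertical below 0.12 rad) or (x of spacer_b in the frame of jig between 0.008 and 0.098 m and y of spacer_b in the frame of jig between -0.008 and 0.008 m and z of spacer_b in the frame of jig between 0.008 and 0.016 m and angle between spacer_b's own z axis and vertical below 0.12 rad) or (x of spacer_c in the frame of jig between 0.008 and 0.098 m and y of spacer_c in the frame of jig between -0.008 and 0.008 m and z of spacer_c in the frame of jig between 0.008 and 0.016 m and angle between spacer_c's own z axis and vertical below 0.12 rad) or (x of spacer_d in the frame of jig between 0.008 and 0.098 m and y of spacer_d in the frame of jig between -0.008 and 0.008 m and z of spacer_d in the frame of jig between 0.008 and 0.016 m and angle between spacer_d's own z axis and vertical below 0.12 rad)) and value of joint pusher below 0.002 m), for 0.2 s.
2. the row of spacers is pressed between the pusher and the strip ((contact force between push_block and spacer_a above 3 N or contact force between push_block and spacer_b above 3 N or contact force between push_block and spacer_c above 3 N or contact force between push_block and spacer_d above 3 N) and (contact force between work and spacer_a above 3 N or contact force between work and spacer_b above 3 N or contact force between work and spacer_c above 3 N or contact force between work and spacer_d above 3 N) and (contact force between push_block and the fingers above 4 N or contact force between push_block and the arm above 4 N)), for 0.2 s.
At the end, for the whole second after the job is handed in: The robot pushes the pusher (over 4 N); pusher and strip are each pressed by a spacer (over 3 N); the pusher is more than 2 mm forward, at rest. Every spacer stands upright (0.12 rad) on the channel floor (4 mm), or upright within 30 mm of its start (all of step 2 and velocity of joint pusher between -0.01 and 0.01 m/s and value of joint pusher above 0.002 m and ((x of spacer_a in the frame of jig between 0.008 and 0.098 m and y of spacer_a in the frame of jig between -0.008 and 0.008 m and z of spacer_a in the frame of jig between 0.008 and 0.016 m and angle between spacer_a's own z axis and vertical below 0.12 rad) or (distance of spacer_a from where it was at the start of the episode below 0.03 m and angle between spacer_a's own z axis and vertical below 0.12 rad)) and ((x of spacer_b in the frame of jig between 0.008 and 0.098 m and y of spacer_b in the frame of jig between -0.008 and 0.008 m and z of spacer_b in the frame of jig between 0.008 and 0.016 m and angle between spacer_b's own z axis and vertical below 0.12 rad) or (distance of spacer_b from where it was at the start of the episode below 0.03 m and angle between spacer_b's own z axis and vertical below 0.12 rad)) and ((x of spacer_c in the frame of jig between 0.008 and 0.098 m and y of spacer_c in the frame of jig between -0.008 and 0.008 m and z of spacer_c in the frame of jig between 0.008 and 0.016 m and angle between spacer_c's own z axis and vertical below 0.12 rad) or (distance of spacer_c from where it was at the start of the episode below 0.03 m and angle between spacer_c's own z axis and vertical below 0.12 rad)) and ((x of spacer_d in the frame of jig between 0.008 and 0.098 m and y of spacer_d in the frame of jig between -0.008 and 0.008 m and z of spacer_d in the frame of jig between 0.008 and 0.016 m and angle between spacer_d's own z axis and vertical below 0.12 rad) or (distance of spacer_d from where it was at the start of the episode below 0.03 m and angle between spacer_d's own z axis and vertical below 0.12 rad))); the arm keeps its last pose, push and grip.
It fails at once if the glue bottle or the offcut was moved more than 30 mm (distance of any of glue, offcut from where it was at the start of the episode above 0.03 m).
It also fails if it takes over 72 s, if anything falls off the work surface, if the arm or the gripper's body presses on something with over 40 N, if the wrist force passes 120 N, or if a joint passes its speed limit or range.

## Robot

A 6-joint arm with a two-finger parallel gripper is mounted at the origin on the work surface. World frame = base frame: x ahead of the robot, y to its left, z up, the work surface at z = 0. Lengths are in m, angles in rad, forces in N, time in s.
With the tool pointing down it reaches from about 0.425 to 0.95 m from the base axis. Payload 3.5 kg.
Tool frame: the origin (TCP) lies midway between the tips of the shut fingers; the grasp point (between the pads) lies 19 mm behind it (bot.tcp_to_grasp is the distance from the TCP to the grasp point, in m); x points along the fingers, z is the direction in which the jaws open and shut, and the axes are right-handed (so a half turn about x gives the same grasp; the last joint's range is limited). The gripper opens to 85 mm and grips with 20 to 120 N. Pads are 22 mm wide; open, the fingers measure 114 mm over their backs; the gripper's body (76 mm by 85 mm) begins 54 mm behind the grasp point. The pads swing forward as they close: fully open they stand 13 mm farther back than shut.
Start: joints at [1.142, 0.286, 1.577, -0, 1.279, -0.15], TCP at [0.186, 0.649, 0.231] pointing down, gripper open.
Joint ranges: [-2.77, 2.77], [-0.9, 2.22], [0.21, 2.48], [-1.53, 4.67], [0.24, 2.81], [-2.84, 2.84]. Speed limits (rad/s): [2.79, 2.79, 3.14, 3.14, 3.14, 3.14].

## Interface

Orientations are given as a rotation vector (axis times angle).
In Python, from cell import bot, capture, order gives the robot as it stands. The module is installed in compiled form; this text tells all that it offers.
- The arm moves only by the tool apply_moves, never from a script. Its argument "series" is a list of rows, each a list of 7 numbers: the turn, a rotation vector about the world's x, y, z in degrees, then the shift along the world's x, y, z in cm, then the closure in counts, from 0 (fully open) to 255 (shut). A call has exactly 10 rows; each row is the pose to reach, as a shift and turn from the pose commanded when the call began; what a row does not reach only later rows make up. A row lasts 1/10 s, in which the tool goes at most 50 mm and 8.59 degrees, less where a joint would pass 70% of its speed; a pose out of reach is approached as far as the arm can. A call with a gripper value outside its range is refused whole. The fingers move at their own pace and stop on an object; "squeeze" is the grip in N (left out, the last holds). Time passes only in rows, so rows that repeat a pose let the fingers close, or fill a call up. It gives the time, the measured TCP pose, the force and the opening at its end, in the units of the state.
- bot.state(): the state, without advancing time (a new reading comes with each control period).
- capture(name): name is "side" or "top"; returns a dict with "img" (480x640x3 uint8, red, green, blue), "K" (3x3 intrinsics, pixels), "extrinsics" (4x4, takes a point from world to camera coordinates). Camera axes: x right, y down, z forward; pixel columns grow to the right and rows downward; lengths in m; the calibration is good to about 2 mm. A picture is of the moment at which its call begins. There is no depth.
- order.job_done(): hands the job in, once; it reports no verdict.
The state is a dict: "time": time; "joints": joint angles; "joint_velocities": joint speeds; "effort": joint torques, N m; "ee_pos": TCP position; "orientation": TCP orientation; "wrist_force": force on the tool from outside, world axes, zero at the start; "moment": the same for the moment, N m; "opening": finger opening in m.
Only numpy, scipy, OpenCV 4.12 (cv2) and the standard library are available. Lean on these libraries where they do the work, as an engineer would, in place of code of your own. Each camera call takes 0.05 s, during which the arm holds its last target. There are 200 camera calls.

## Working session

There is one attempt and no reset: what is moved stays moved. The work goes in short steps, Python scripts to look and compute and a tool call to move; the robot and the scene stay as the last step left them, time stands still between calls to the robot, and variables do not carry over. Pictures are saved under pics/ and viewed, about 8 in all and at most 12, crops included, and the job is handed in when it is done.

Besides the shell and the picture viewer there is one more tool, called by a JSON object that holds its "name" and its "arguments", one argument or row to a line. apply_moves: Moves the arm, as the interface text tells. Its arguments: {"type":"object","properties":{"series":{"type":"array"},"squeeze":{"type":"number"}},"required":["series"]}

```bash
mkdir -p pics
cat > h.py <<'E'
import numpy as np, cv2
from cell import bot, capture, order
def snap(cam,name):
    c=capture(cam); cv2.imwrite(f'pics/{name}.png',c['img'][:,:,::-1]); np.savez(f'pics/{name}.npz',**c); return c
def ray(c,uv,z):
    K,E=np.array(c['K']),np.array(c['extrinsics']); R,t=E[:3,:3],E[:3,3]
    o=-R.T@t; uv=np.atleast_2d(uv).astype(float)
    d=np.c_[uv,np.ones(len(uv))]@np.linalg.inv(K).T@R
    return o+d*((z-o[2])/d[:,2])[:,None]
def proj(c,P):
    K,E=np.array(c['K']),np.array(c['extrinsics']); q=np.atleast_2d(P)@E[:3,:3].T+E[:3,3]; q=q@K.T; return q[:,:2]/q[:,2:]
E
python3 - <<'E'
from h import *
for n in('top','side'):
    c=snap(n,n+'1'); E=np.array(c['extrinsics']); print(n,-E[:3,:3].T@E[:3,3]); print(np.array(c['K'])[0,0])
print(bot.state(), bot.tcp_to_grasp)
E
```

```text
top [ 0.44987746 -0.00586842  0.988654  ]
575.9668882388545
side [ 0.38361529 -0.84573481  0.56182872]
555.4747535322306
{'time': 0.1, 'joints': array([ 1.14197762e+00,  2.87118103e-01,  1.57804389e+00, -4.95183684e-06,
        1.27862537e+00, -1.49984317e-01]), 'joint_velocities': array([ 0.00030091, -0.00251262, -0.00582649,  0.00046021, -0.00060124,
       -0.00099954]), 'effort': array([-2.80450922e-04, -4.07299232e+01, -2.93700349e+01, -1.92220573e-04,
        3.45133791e-03, -1.06708038e-05]), 'ee_pos': array([0.18549165, 0.64838313, 0.23005096]), 'orientation': array([-1.0025373 ,  1.33027794,  1.00079241]), 'wrist_force': array([0.42596446, 1.01502112, 0.19673933]), 'moment': array([-0.00056528, -0.02204267, -0.05265298]), 'opening': 0.08553210242425975} 0.0187
```

View pics/top1.png

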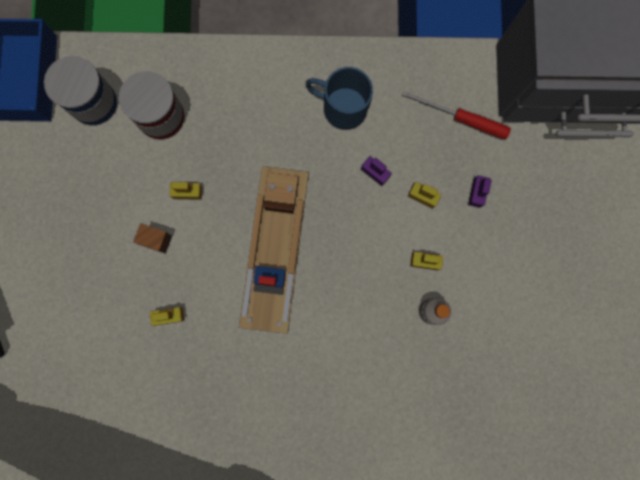

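View pics/side1.png

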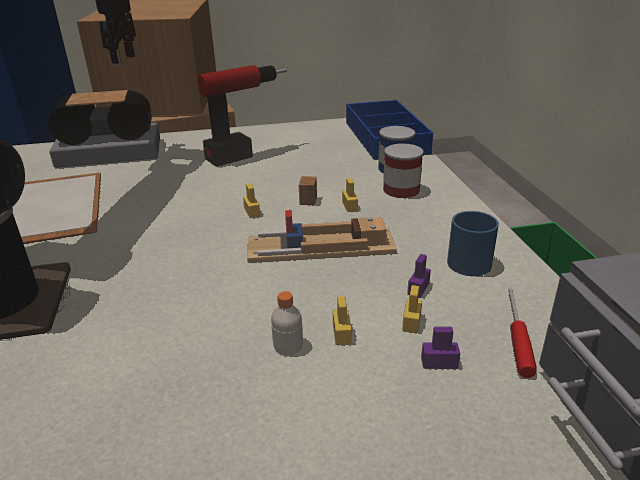

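The top view shows yellow spacers at (185,190), (166,316), (425,194) and (427,261). Purple look-alikes are at (376,170) and (480,190). The offcut is at (152,238), the bottle at (437,310). The jig runs from (265,330) up to (285,168), with the pusher at (268,278) and the work at (281,191). I'll measure these and check an enlarged crop.

```bash
cat > m.py <<'E'
from h import *
def yellow(c):
    h=cv2.cvtColor(c['img'],cv2.COLOR_RGB2HSV)
    return cv2.inRange(h,(22,120,60),(34,255,255))
E
python3 - <<'E'
from m import *
c=dict(np.load('pics/top1.npz')); m=yellow(c)
n,l,s,ce=cv2.connectedComponentsWithStats(m)
tiles=[]
for i in range(1,n):
    if s[i,4]<60: continue
    pts=np.argwhere(l==i)[:,::-1].astype(np.float32)
    # rect in world on body-top plane
    P=ray(c,pts,0.03)[:,:2].astype(np.float32)
    r=cv2.minAreaRect(P*1000); print(ce[i].round(1),s[i,4],'centre mm',np.round(r[0],1),'size',np.round(r[1],1),'ang',round(r[2],1))
    u,v=ce[i].astype(int); tiles.append(cv2.resize(c['img'][v-20:v+20,u-25:u+25],(250,200),interpolation=cv2.INTER_CUBIC))
a=np.vstack([np.hstack(tiles[:2]),np.hstack(tiles[2:4])])
b=cv2.resize(c['img'][160:340,230:320],(200,400),interpolation=cv2.INTER_CUBIC)
b=cv2.resize(c['img'][160:340,232:317],(283,600),interpolation=cv2.INTER_CUBIC)
a=np.vstack([a,np.zeros((200,500,3),np.uint8)])
cv2.imwrite('pics/crop1.png',np.hstack([a,b])[:,:,::-1])
E
```

```text
[184.5 189.9] 446 centre mm [654.  207.5] size [51.2 27. ] ang 87.3
[424.9 194. ] 458 centre mm [ 651.9 -199.4] size [49.3 29.7] ang 63.4
[426.7 260.4] 426 centre mm [ 537.9 -200.4] size [50.4 24.8] ang 82.3
[165.7 316.1] 405 centre mm [443.2 230.9] size [23.1 51. ] ang 9.8
```

View pics/crop1.png

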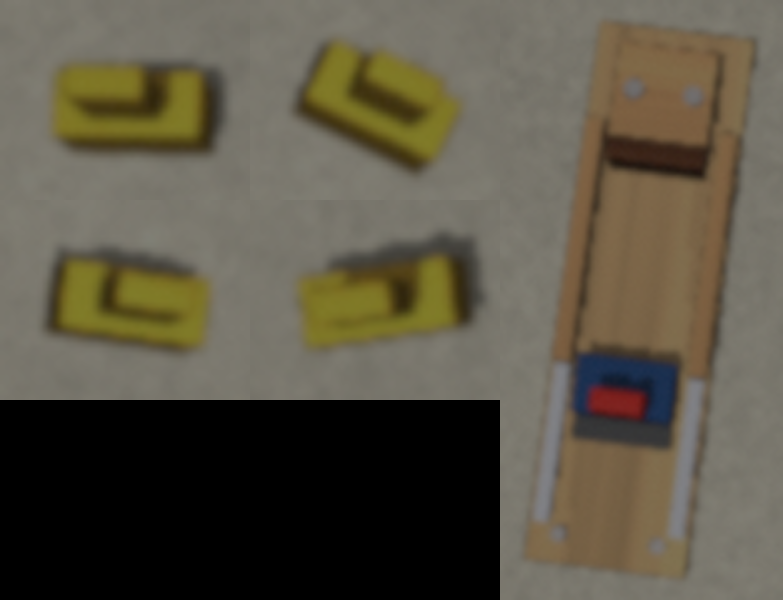

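The crop confirms four yellow spacers, each a broad body with a centred tab, and none of them purple. Left to right and top to bottom they are A, B, C and D. The jig column shows the wall ends, the pusher's blue top and the dark walnut strip at crop (607-705, 137-175).

Run:
```python
from m import *
c=dict(np.load('pics/top1.npz'))
C=lambda p,z:(ray(c,np.array([232-.5+.15+(np.array(p)[:,0]-500)/3.33,160-.35+np.array(p)[:,1]/3.33]).T,z)*1000).round(1)
print('walls LL LU RL RU\n',C([(553,362),(585,117),(707,378),(740,132)],.032))
print('blue top FL FR RR RL\n',C([(577,352),(680,357),(672,424),(574,412)],.043))
print('strip face bottom\n',C([(607,164),(705,175)],.012))
print('base corners\n',C([(602,22),(755,40),(685,576),(525,557)],.012))
h=cv2.cvtColor(c['img'],cv2.COLOR_RGB2HSV)
def rect(mask,z,roi):
    u0,v0,u1,v1=roi; k=np.zeros_like(mask);k[v0:v1,u0:u1]=mask[v0:v1,u0:u1]
    p=np.argwhere(k)[:,::-1]; r=cv2.minAreaRect((ray(c,p,z)[:,:2]*1000).astype(np.float32)); print(len(p),np.round(r[0],1),np.round(r[1],1),round(r[2],1))
print('red');rect(((h[...,0]<8)&(h[...,1]>150)&(h[...,2]>60)).astype(np.uint8),.079,(250,260,290,295))
# tabs: bright yellow separate by rows: body corners z=.03 from crops scale 5
for nm,(u,v),(ox,oy),tab in [('A',(184,189),(0,0),[(62,66),(145,66),(143,102),(66,102)]),('B',(424,193),(250,0),[(372,50),(444,92),(433,121),(360,82)]),('C',(426,260),(0,200),[(118,273),(208,280),(205,318),(114,306)]),('D',(165,316),(250,200),[(302,290),(392,280),(397,314),(308,322)])]:
    t=np.array(tab,float); px=np.c_[u-25-.4+(t[:,0]-ox)/5,v-20-.4+(t[:,1]-oy)/5]
    P=ray(c,px,.064)*1000; r=cv2.minAreaRect(P[:,:2].astype(np.float32)); print(nm,'tab',np.round(P.mean(0),1),np.round(r[1],1),r[2].__round__(1))
```

```text
walls LL LU RL RU
 [[521.8  98.7  32. ]
 [646.2  85.3  32. ]
 [514.4  21.9  32. ]
 [639.3   6.8  32. ]]
blue top FL FR RR RL
 [[526.   85.8  43. ]
 [523.9  35.1  43. ]
 [490.9  38.5  43. ]
 [496.5  86.7  43. ]]
strip face bottom
 [[625.8  75.4  12. ]
 [620.5  24.8  12. ]]
base corners
 [[ 7.008e+02  7.950e+01  1.200e+01]
 [ 6.921e+02 -3.000e-01  1.200e+01]
 [ 4.162e+02  3.230e+01  1.200e+01]
 [ 4.252e+02  1.127e+02  1.200e+01]]
red
95 [499.1  62.5] [22.7 10.3] 83.3
A tab [653.9 209.1  64. ] [12.  26.9] 0.6
B tab [ 650.9 -199.4   64. ] [28.5 11.5] 61.8
C tab [ 537.7 -203.5   64. ] [29.7 12.4] 84.3
D tab [443.1 232.3  64. ] [10.8 29.1] 6.7
```

```bash
cat >> m.py <<'E'
from scipy.spatial.transform import Rotation as Ro
def st(tag=''):
    s=bot.state(); R=Ro.from_rotvec(s['orientation']).as_matrix()
    y=np.degrees(np.arctan2(R[1,2],R[0,2]))
    print(tag,'t',round(s['time'],2),'tcp mm',(s['ee_pos']*1e3).round(1),'down',R[:,0].round(3),'jaw',round(y,2),'F',s['wrist_force'].round(2),'open',round(s['opening']*1e3,1),'q',s['joints'].round(2)); return s,y
E
python3 -c "
from m import *
st()"
```

```text
t 0.1 tcp mm [185.5 648.4 230.1] down [-0.001 -0.002 -1.   ] jaw 74.02 F [0.43 1.02 0.2 ] open 85.5 q [ 1.14  0.29  1.58 -0.    1.28 -0.15]
```

{"name": "apply_moves", "arguments": {
  "series": [
    [0,0,15,36,-34,-8,0],
    [0,0,15,36,-34,-8,0],
    [0,0,15,36,-34,-8,0],
    [0,0,15,36,-34,-8,0],
    [0,0,15,36,-34,-8,0],
    [0,0,15,36,-34,-8,0],
    [0,0,15,36,-34,-8,0],
    [0,0,15,36,-34,-8,0],
    [0,0,15,36,-34,-8,0],
    [0,0,15,36,-34,-8,0]
  ],
  "squeeze": 40
}}

```text
time: 1.1
ee_pos: [0.5451, 0.3086, 0.1509]
orientation: [-1.196, 1.218, 1.197]
wrist_force: [0.1, 0.7, -0.4]
opening: 0.0852
```

```bash
python3 -c "
from m import *
st()"
```

```text
t 1.1 tcp mm [545.1 308.6 150.9] down [-0.001 -0.    -1.   ] jaw 89.02 F [ 0.08  0.68 -0.42] open 85.2 q [ 0.35  0.26  1.77  0.    1.12 -1.2 ]
```

{"name": "apply_moves", "arguments": {
  "series": [
    [0,0,0,5,-5,0,0],
    [0,0,0,10.8,-10.1,0,0],
    [0,0,0,10.8,-10.1,-2,0],
    [0,0,0,10.8,-10.1,-5,0],
    [0,0,0,10.8,-10.1,-8,0],
    [0,0,0,10.8,-10.1,-10,0],
    [0,0,0,10.8,-10.1,-11.2,0],
    [0,0,0,10.8,-10.1,-11.2,0],
    [0,0,0,10.8,-10.1,-11.2,255],
    [0,0,0,10.8,-10.1,-11.2,255]
  ]
}}

```text
time: 2.1
ee_pos: [0.6535, 0.2097, 0.0417]
orientation: [-1.198, 1.214, 1.195]
wrist_force: [0.3, -0.2, -0.3]
opening: 0.0589
```

{"name": "apply_moves", "arguments": {
  "series": [
    [0,0,0,0,0,0,255],
    [0,0,0,0,0,0,255],
    [0,0,0,0,0,0,255],
    [0,0,0,0,0,0,255],
    [0,0,0,0,0,1,255],
    [0,0,0,0,0,4,255],
    [0,0,0,0,0,8,255],
    [0,0,0,0,0,11,255],
    [0,0,0,0,0,11,255],
    [0,0,0,0,0,11,255]
  ]
}}

```text
time: 3.1
ee_pos: [0.6523, 0.2093, 0.1503]
orientation: [-1.197, 1.216, 1.196]
wrist_force: [-0.6, -0.0, -1.4]
opening: 0.0251
```

```bash
python3 -c "
from m import *
st(); snap('side','side2')
c=dict(np.load('pics/side2.npz')); s=bot.state(); u,v=proj(c,s['ee_pos'])[0].astype(int); print(u,v)
v0=max(v-50,0);u0=max(u-60,0)
cv2.imwrite('pics/crop2.png',cv2.resize(c['img'][v0:v0+100,u0:u0+120,::-1],(600,500),interpolation=2))"
```

```text
t 3.1 tcp mm [652.3 209.3 150.3] down [ 0.001  0.    -1.   ] jaw 89.03 F [-0.59 -0.05 -1.41] open 25.1 q [ 0.16  0.38  1.61 -0.    1.15 -1.39]
348 141
```

View pics/crop2.png

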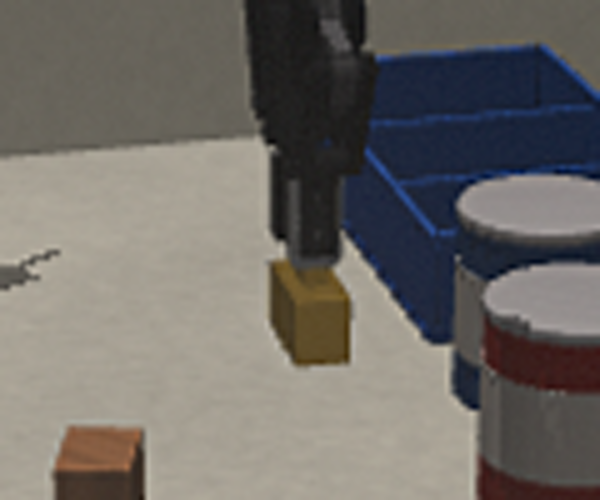

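The spacer hangs upright in the jaws, gripped on the tab (opening 25 mm). Next I place it at jig x ≈ 81.

{"name": "apply_moves", "arguments": {
  "series": [
    [0,0,-2,-1.5,-4,0,255],
    [0,0,-4,-3,-8,0,255],
    [0,0,-5.7,-4,-12,0,255],
    [0,0,-5.7,-4.8,-15.8,0,255],
    [0,0,-5.7,-4.8,-15.9,0,255],
    [0,0,-5.7,-4.8,-15.9,0,255],
    [0,0,-5.7,-4.8,-15.9,-3,255],
    [0,0,-5.7,-4.8,-15.9,-6,255],
    [0,0,-5.7,-4.8,-15.9,-6.5,255],
    [0,0,-5.7,-4.8,-15.9,-6.5,255]
  ]
}}

```text
time: 4.15
ee_pos: [0.6029, 0.0515, 0.0826]
orientation: [-1.122, 1.265, 1.127]
wrist_force: [0.3, 0.1, 0.1]
opening: 0.0252
```

```bash
python3 -c "
from m import *
st(); c=snap('top','top3'); d=snap('side','side3')
a=cv2.resize(c['img'][160:310,230:320],(360,600),interpolation=2)
b=cv2.resize(d['img'][190:270,240:350],(440,320),interpolation=2)
b=np.vstack([b,np.zeros((280,440,3),np.uint8)])
cv2.imwrite('pics/crop3.png',np.hstack([a,b])[:,:,::-1])"
```

```text
t 4.15 tcp mm [602.9  51.5  82.6] down [-0.005  0.001 -1.   ] jaw 83.41 F [0.34 0.09 0.05] open 25.2 q [-0.08  0.3   1.85  0.    0.99 -1.54]
```

View pics/crop3.png

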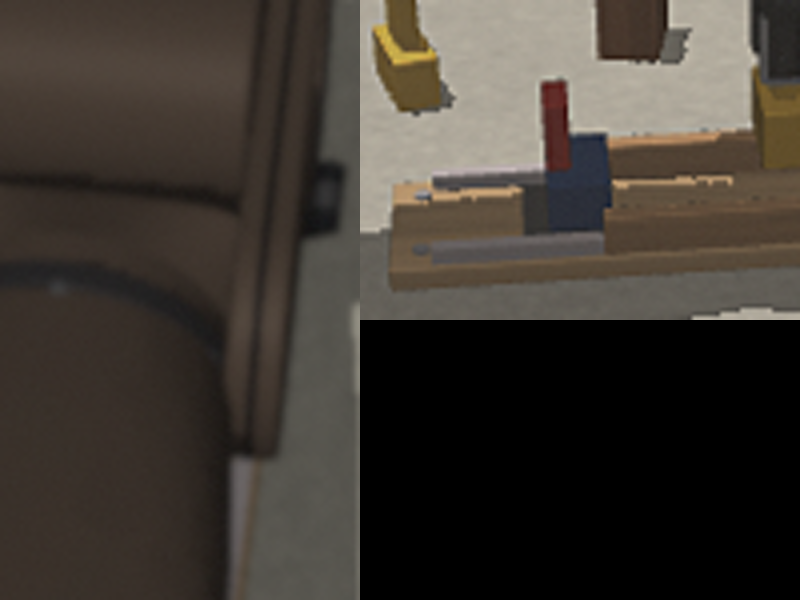

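The arm hides the jig from above (crop left). In the side view the spacer hangs over the far end of the channel and the pusher is still back. I lower it and watch the force.

{"name": "apply_moves", "arguments": {
  "series": [
    [0,0,0,0.1,0,-0.6,255],
    [0,0,0,0.1,-0.1,-1.2,255],
    [0,0,0,0.1,-0.1,-1.8,255],
    [0,0,0,0.1,-0.1,-2.4,255],
    [0,0,0,0.1,-0.1,-2.8,255],
    [0,0,0,0.1,-0.1,-2.8,255],
    [0,0,0,0.1,-0.1,-2.8,255],
    [0,0,0,0.1,-0.1,-2.8,255],
    [0,0,0,0.1,-0.1,-2.8,255],
    [0,0,0,0.1,-0.1,-2.8,255]
  ]
}}

```text
time: 5.25
ee_pos: [0.6054, 0.0493, 0.057]
orientation: [-1.123, 1.262, 1.123]
wrist_force: [-0.6, 0.1, -0.0]
opening: 0.0248
```

```bash
python3 -c "
from m import *
st(); d=snap('side','side4')
cv2.imwrite('pics/crop4.png',cv2.resize(d['img'][170:270,240:410],(800,470),interpolation=2)[:,:,::-1])"
```

```text
t 5.25 tcp mm [605.4  49.3  57. ] down [ 0.001 -0.    -1.   ] jaw 83.33 F [-0.59  0.14 -0.04] open 24.8 q [-0.09  0.34  1.86 -0.    0.94 -1.54]
```

View pics/crop4.png

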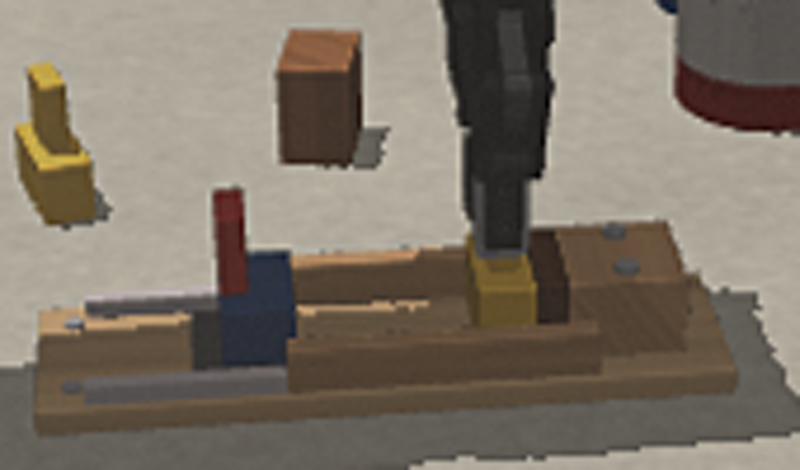

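The spacer is down inside the walls, next to the walnut strip. I lower the last few mm, release and lift.

{"name": "apply_moves", "arguments": {
  "series": [
    [0,0,0,0,0.1,-0.2,255],
    [0,0,0,0,0.1,-0.45,255],
    [0,0,0,0,0.1,-0.45,255],
    [0,0,0,0,0.1,-0.45,255],
    [0,0,0,0,0.1,-0.45,0],
    [0,0,0,0,0.1,-0.45,0],
    [0,0,0,0,0.1,-0.45,0],
    [0,0,0,0,0.1,-0.45,0],
    [0,0,0,0,0.1,1,0],
    [0,0,0,0,0.1,5,0]
  ]
}}

```text
time: 6.3
ee_pos: [0.6019, 0.0505, 0.1033]
orientation: [-1.118, 1.269, 1.13]
wrist_force: [0.3, 0.5, 0.4]
opening: 0.0851
```

{"name": "apply_moves", "arguments": {
  "series": [
    [0,0,0,0,0,4,0],
    [0,0,7,-5,4,4,0],
    [0,0,14.7,-9,9,4,0],
    [0,0,14.7,-13,14,4,0],
    [0,0,14.7,-16.2,18.1,4,0],
    [0,0,14.7,-16.2,18.1,4,0],
    [0,0,14.7,-16.2,18.1,4,0],
    [0,0,14.7,-16.2,18.1,2,0],
    [0,0,14.7,-16.2,18.1,2,0],
    [0,0,14.7,-16.2,18.1,2,0]
  ]
}}

```text
time: 7.3
ee_pos: [0.4436, 0.2309, 0.1271]
orientation: [-1.311, 1.14, 1.311]
wrist_force: [1.2, -0.4, 1.0]
opening: 0.0858
```

```bash
python3 -c "
from m import *
st(); d=snap('top','top5'); m=yellow(d)
n,l,s,ce=cv2.connectedComponentsWithStats(m)
print([(ce[i].round(1),s[i,4]) for i in range(1,n) if s[i,4]>40])
cv2.imwrite('pics/crop5.png',np.hstack([cv2.resize(d['img'][160:320,230:320],(337,600),interpolation=2),cv2.resize(d['img'][180:340,120:230],(412,600),interpolation=2)])[:,:,::-1])"
```

```text
t 7.3 tcp mm [443.6 230.9 127.1] down [-0. -0. -1.] jaw 97.99 F [ 1.18 -0.37  0.97] open 85.8 q [ 0.28  0.01  2.09 -0.    1.04 -1.43]
[(array([425., 194.]), np.int32(456)), (array([276.8, 216.9]), np.int32(487)), (array([426.7, 260.4]), np.int32(432))]
```

View pics/crop5.png

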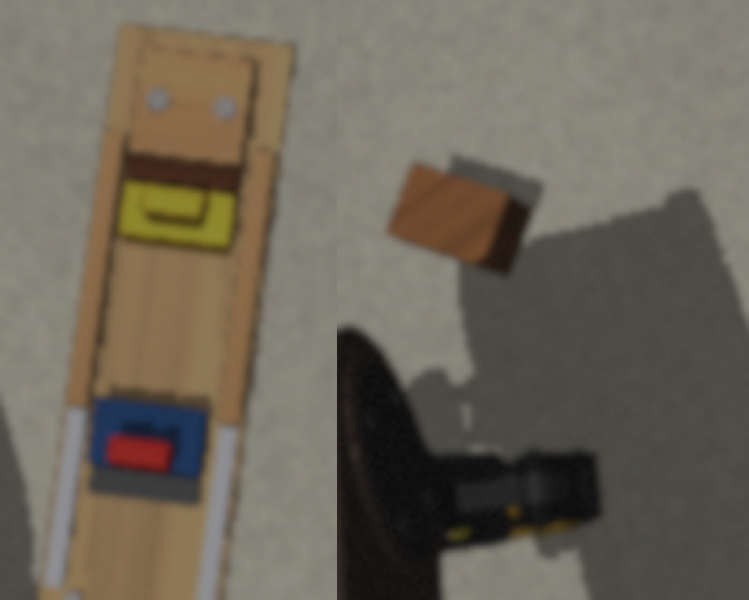

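The first spacer stands in the channel at crop (178,213), close to the strip, and the pusher is still back. The gripper is over spacer D. I pick D.

{"name": "apply_moves", "arguments": {
  "series": [
    [0,0,0,0,0,-3,0],
    [0,0,0,0,0,-6,0],
    [0,0,0,0,0,-8,0],
    [0,0,0,0,0,-8.7,0],
    [0,0,0,0,0,-8.7,0],
    [0,0,0,0,0,-8.7,255],
    [0,0,0,0,0,-8.7,255],
    [0,0,0,0,0,-8.7,255],
    [0,0,0,0,0,-8.7,255],
    [0,0,0,0,0,-8.7,255]
  ]
}}

```text
time: 8.35
ee_pos: [0.4439, 0.2315, 0.0405]
orientation: [-1.312, 1.138, 1.311]
wrist_force: [0.2, -0.8, 3.1]
opening: 0.0254
```

{"name": "apply_moves", "arguments": {
  "series": [
    [0,0,0,0,0,0,255],
    [0,0,0,0,0,0,255],
    [0,0,0,0,0,1,255],
    [0,0,0,0,0,5,255],
    [0,0,0,0,0,9,255],
    [0,0,0,0,0,11,255],
    [0,0,0,0,0,11,255],
    [0,0,0,0,0,11,255],
    [0,0,0,0,0,11,255],
    [0,0,0,0,0,11,255]
  ]
}}

```text
time: 9.35
ee_pos: [0.4419, 0.231, 0.1474]
orientation: [-1.31, 1.143, 1.314]
wrist_force: [-0.7, -0.5, -0.6]
opening: 0.0254
```

```bash
python3 -c "
from m import *
s,y=st(); o=np.array([523.4,60.]);e=np.array([.9932,-.1167])
print('to jig x=50',(o+50*e-s['ee_pos'][:2]*1e3).round(1),'turn',83.3-y)"
```

```text
t 9.35 tcp mm [441.9 231.  147.4] down [-0.004 -0.001 -1.   ] jaw 98.02 F [-0.74 -0.52 -0.65] open 25.4 q [ 0.28 -0.02  2.07  0.    1.09 -1.43]
to jig x=50 [ 131.2 -176.8] turn -14.721801660503758
```

{"name": "apply_moves", "arguments": {
  "series": [
    [0,0,-4,2.5,-3.5,0,255],
    [0,0,-9,5,-7,0,255],
    [0,0,-14.7,8,-10.5,0,255],
    [0,0,-14.7,10.5,-14,0,255],
    [0,0,-14.7,13,-17.6,0,255],
    [0,0,-14.7,13,-17.6,0,255],
    [0,0,-14.7,13,-17.6,0,255],
    [0,0,-14.7,13,-17.6,-3,255],
    [0,0,-14.7,13,-17.6,-5,255],
    [0,0,-14.7,13,-17.6,-5,255]
  ]
}}

```text
time: 10.35
ee_pos: [0.5692, 0.0569, 0.0952]
orientation: [-1.119, 1.268, 1.131]
wrist_force: [-0.4, -0.5, -0.9]
opening: 0.0252
```

{"name": "apply_moves", "arguments": {
  "series": [
    [0,0,0,0,0,0,255],
    [0,0,0,0,0,-1,255],
    [0,0,0,0,0,-2,255],
    [0,0,0,0,0,-3,255],
    [0,0,0,0,0,-3.8,255],
    [0,0,0,0,0,-3.8,255],
    [0,0,0,0,0,-3.8,255],
    [0,0,0,0,0,-3.8,255],
    [0,0,0,0,0,-3.8,255],
    [0,0,0,0,0,-3.8,255]
  ]
}}

```text
time: 11.35
ee_pos: [0.5736, 0.0553, 0.0621]
orientation: [-1.123, 1.261, 1.122]
wrist_force: [0.2, 0.6, -0.2]
opening: 0.025
```

```bash
python3 -c "
from m import *
s,y=st(); o=np.array([523.4,60.]);e=np.array([.9932,-.1167]);d=s['ee_pos'][:2]*1e3-o
print('jig',d@e,d@[.1167,.9932])
d=snap('side','side6')
cv2.imwrite('pics/crop6.png',cv2.resize(d['img'][170:270,240:410],(800,470),interpolation=2)[:,:,::-1])"
```

```text
t 11.35 tcp mm [573.6  55.3  62.1] down [ 0.001 -0.    -1.   ] jaw 83.32 F [ 0.2   0.57 -0.21] open 25.0 q [-0.08  0.27  1.94  0.    0.94 -1.53]
jig 50.39125293899501 1.1760637937004903
```

View pics/crop6.png

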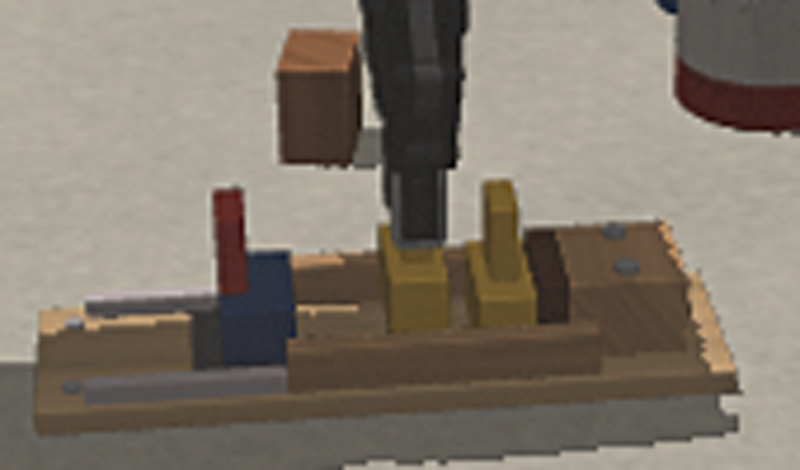

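Spacer A stands upright by the strip. D is in the channel behind it, clear of both A and the pusher. I set it down, release, and move over spacer C.

{"name": "apply_moves", "arguments": {
  "series": [
    [0,0,0,0.2,-0.1,-0.4,255],
    [0,0,0,0.2,-0.1,-0.9,255],
    [0,0,0,0.2,-0.1,-0.95,255],
    [0,0,0,0.2,-0.1,-0.95,255],
    [0,0,0,0.2,-0.1,-0.95,0],
    [0,0,0,0.2,-0.1,-0.95,0],
    [0,0,0,0.2,-0.1,-0.95,0],
    [0,0,0,0.2,-0.1,-0.95,0],
    [0,0,0,0.2,-0.1,1,0],
    [0,0,0,0.2,-0.1,5,0]
  ]
}}

```text
time: 12.4
ee_pos: [0.572, 0.0546, 0.1082]
orientation: [-1.118, 1.269, 1.13]
wrist_force: [0.9, 0.1, 0.3]
opening: 0.0851
```

{"name": "apply_moves", "arguments": {
  "series": [
    [0,0,0,0,0,3,0],
    [0,0,0,-1,-5,3,0],
    [0,0,0,-2,-10,3,0],
    [0,0,0,-3,-15,3,0],
    [0,0,0,-3.5,-20,3,0],
    [0,0,0,-3.8,-25,3,0],
    [0,0,0,-3.8,-25.6,3,0],
    [0,0,0,-3.8,-25.6,2,0],
    [0,0,0,-3.8,-25.6,2,0],
    [0,0,0,-3.8,-25.6,2,0]
  ]
}}

```text
time: 13.4
ee_pos: [0.5368, -0.1996, 0.1305]
orientation: [-1.122, 1.262, 1.127]
wrist_force: [0.1, 0.7, 0.1]
opening: 0.0855
```

```bash
python3 -c "
from m import *
s,y=st(); d=snap('top','top7')
cv2.imwrite('pics/crop7.png',np.hstack([cv2.resize(d['img'][160:320,230:320],(337,600),interpolation=2),cv2.resize(d['img'][180:340,360:470],(412,600),interpolation=2)])[:,:,::-1])"
```

```text
t 13.4 tcp mm [ 536.8 -199.6  130.5] down [-0.002  0.002 -1.   ] jaw 83.44 F [0.05 0.67 0.14] open 85.5 q [-0.53  0.17  1.91  0.    1.06 -1.99]
```

View pics/crop7.png

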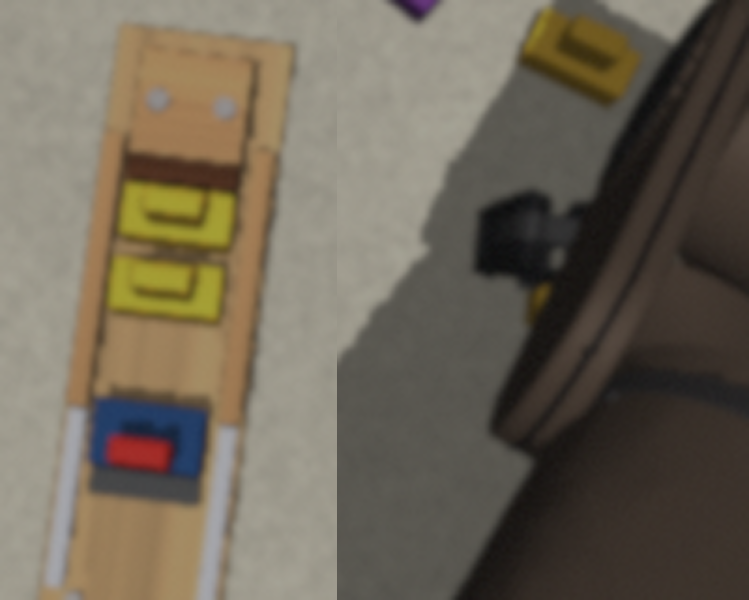

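Both placed spacers stand square in the channel, at crop (178,213) and (166,288). About 36 mm remains before the pusher, enough for the third. I pick spacer C.

{"name": "apply_moves", "arguments": {
  "series": [
    [0,0,0,0,-0.1,-3,0],
    [0,0,0,0,-0.1,-6,0],
    [0,0,0,0,-0.1,-8,0],
    [0,0,0,0,-0.1,-8.9,0],
    [0,0,0,0,-0.1,-8.9,0],
    [0,0,0,0,-0.1,-8.9,255],
    [0,0,0,0,-0.1,-8.9,255],
    [0,0,0,0,-0.1,-8.9,255],
    [0,0,0,0,-0.1,-8.9,255],
    [0,0,0,0,-0.1,-8.9,255]
  ]
}}

```text
time: 14.45
ee_pos: [0.538, -0.2033, 0.0437]
orientation: [-1.125, 1.262, 1.121]
wrist_force: [-0.1, -0.6, 3.0]
opening: 0.0247
```

{"name": "apply_moves", "arguments": {
  "series": [
    [0,0,0,0,0,0,255],
    [0,0,0,0,0,0,255],
    [0,0,0,0,0,1,255],
    [0,0,0,0,0,5,255],
    [0,0,0,0,0,9,255],
    [0,0,0,0,0,11,255],
    [0,0,0,0,0,11,255],
    [0,0,0,0,0,11,255],
    [0,0,0,0,0,11,255],
    [0,0,0,0,0,11,255]
  ]
}}

```text
time: 15.45
ee_pos: [0.536, -0.2019, 0.1502]
orientation: [-1.119, 1.263, 1.127]
wrist_force: [0.4, -0.5, -0.5]
opening: 0.0251
```

```bash
python3 -c "
from m import *
s,y=st(); o=np.array([523.4,60.]);e=np.array([.9932,-.1167])
print('to jig x=20',(o+20*e-s['ee_pos'][:2]*1e3).round(1),'turn',83.3-y)"
```

```text
t 15.45 tcp mm [ 536.  -201.9  150.2] down [-0.004  0.002 -1.   ] jaw 83.32 F [ 0.4  -0.47 -0.49] open 25.1 q [-0.54  0.15  1.9   0.    1.1  -1.99]
to jig x=20 [  7.3 259.6] turn -0.02220336983420168
```

{"name": "apply_moves", "arguments": {
  "series": [
    [0,0,0,0.1,4,0,255],
    [0,0,0,0.2,9,0,255],
    [0,0,0,0.3,14,0,255],
    [0,0,0,0.4,19,0,255],
    [0,0,0,0.5,24,0,255],
    [0,0,0,0.6,26,0,255],
    [0,0,0,0.6,26,0,255],
    [0,0,0,0.6,26,0,255],
    [0,0,0,0.6,26,-2,255],
    [0,0,0,0.6,26,-4,255]
  ]
}}

```text
time: 16.45
ee_pos: [0.5439, 0.0557, 0.1125]
orientation: [-1.123, 1.262, 1.12]
wrist_force: [-1.2, -0.3, -1.6]
opening: 0.025
```

{"name": "apply_moves", "arguments": {
  "series": [
    [0,0,0,0,0,-1,255],
    [0,0,0,0,0,-1.5,255],
    [0,0,0,0,0,-1.5,255],
    [0,0,0,0,0,-1.5,255],
    [0,0,0,0,0,-1.5,255],
    [0,0,0,0,0,-1.5,255],
    [0,0,0,0,0,-1.5,255],
    [0,0,0,0,0,-1.5,255],
    [0,0,0,0,0,-1.5,255],
    [0,0,0,0,0,-1.5,255]
  ]
}}

```text
time: 17.45
ee_pos: [0.5432, 0.0574, 0.0976]
orientation: [-1.123, 1.262, 1.123]
wrist_force: [-0.1, -0.1, -0.6]
opening: 0.0249
```

```bash
python3 -c "
from m import *
s,y=st(); o=np.array([523.4,60.]);e=np.array([.9932,-.1167]);d=s['ee_pos'][:2]*1e3-o
print('jig',d@e,d@[.1167,.9932])
d=snap('side','side8')
cv2.imwrite('pics/crop8.png',cv2.resize(d['img'][170:270,240:410],(800,470),interpolation=2)[:,:,::-1])"
```

```text
t 17.45 tcp mm [543.2  57.4  97.6] down [-0. -0. -1.] jaw 83.33 F [-0.06 -0.07 -0.61] open 24.9 q [-0.08  0.16  1.99 -0.    0.99 -1.53]
jig 19.974986861841177 -0.27593038213392274
```

View pics/crop8.png

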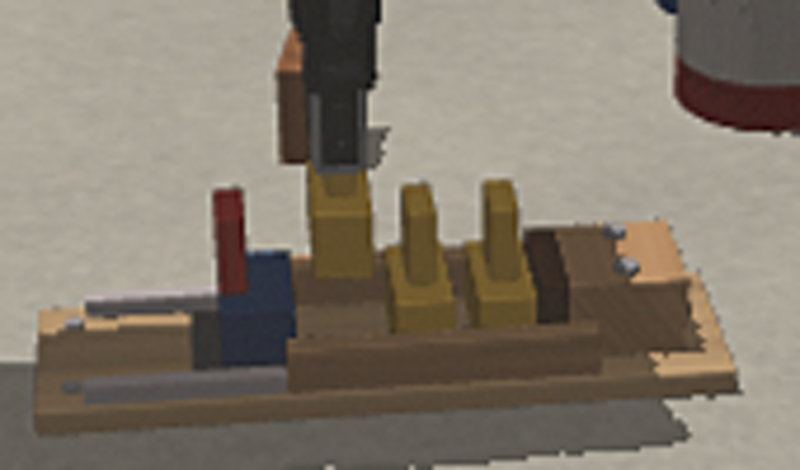

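Spacer C hangs above the free slot, clear of the pusher at crop x 295 and of spacer D at crop x 388. I lower it.

{"name": "apply_moves", "arguments": {
  "series": [
    [0,0,0,0,0,-0.8,255],
    [0,0,0,0,0,-1.6,255],
    [0,0,0,0,0,-2.4,255],
    [0,0,0,0,0,-3.2,255],
    [0,0,0,0,0,-3.8,255],
    [0,0,0,0,0,-4.1,255],
    [0,0,0,0,0,-4.1,255],
    [0,0,0,0,0,-4.1,255],
    [0,0,0,0,0,-4.1,255],
    [0,0,0,0,0,-4.1,255]
  ]
}}

```text
time: 18.5
ee_pos: [0.5434, 0.0573, 0.0569]
orientation: [-1.123, 1.262, 1.123]
wrist_force: [-0.1, -0.1, -1.2]
opening: 0.0251
```

```bash
python3 -c "
from m import *
st()"
```

```text
t 18.5 tcp mm [543.4  57.3  56.9] down [ 0.001 -0.    -1.   ] jaw 83.33 F [-0.06 -0.13 -1.17] open 25.1 q [-0.08  0.22  2.01 -0.    0.91 -1.53]
```

{"name": "apply_moves", "arguments": {
  "series": [
    [0,0,0,0,0,-0.15,255],
    [0,0,0,0,0,-0.3,255],
    [0,0,0,0,0,-0.3,255],
    [0,0,0,0,0,-0.3,255],
    [0,0,0,0,0,-0.3,0],
    [0,0,0,0,0,-0.3,0],
    [0,0,0,0,0,-0.3,0],
    [0,0,0,0,0,-0.3,0],
    [0,0,0,0,0,1.5,0],
    [0,0,0,0,0,5.5,0]
  ]
}}

```text
time: 19.5
ee_pos: [0.5399, 0.0575, 0.108]
orientation: [-1.118, 1.269, 1.13]
wrist_force: [0.4, -0.0, -0.1]
opening: 0.0854
```

{"name": "apply_moves", "arguments": {
  "series": [
    [0,0,0,0,0,2,0],
    [0,0,0,-3,0.4,2,255],
    [0,0,0,-6,0.7,2,255],
    [0,0,0,-7.6,0.9,2,255],
    [0,0,0,-7.6,0.9,2,255],
    [0,0,0,-7.6,0.9,2,255],
    [0,0,0,-7.6,0.9,2,255],
    [0,0,0,-7.6,0.9,0,255],
    [0,0,0,-7.6,0.9,0,255],
    [0,0,0,-7.6,0.9,0,255]
  ]
}}

```text
time: 20.5
ee_pos: [0.4675, 0.0662, 0.1114]
orientation: [-1.122, 1.263, 1.124]
wrist_force: [-0.5, 0.0, -0.4]
opening: 0.0003
```

```bash
python3 -c "
from m import *
s,y=st(); o=np.array([523.4,60.]);e=np.array([.9932,-.1167]);d=s['ee_pos'][:2]*1e3-o
print('jig',d@e,d@[.1167,.9932])
d=snap('side','side9')
cv2.imwrite('pics/crop9.png',cv2.resize(d['img'][150:270,210:410],(800,480),interpolation=2)[:,:,::-1])"
```

```text
t 20.5 tcp mm [467.5  66.2 111.4] down [-0.001  0.    -1.   ] jaw 83.32 F [-0.54  0.02 -0.36] open 0.3 q [-0.07 -0.03  2.16 -0.    1.01 -1.53]
jig -56.28337982715051 -0.3492967195349403
```

View pics/crop9.png

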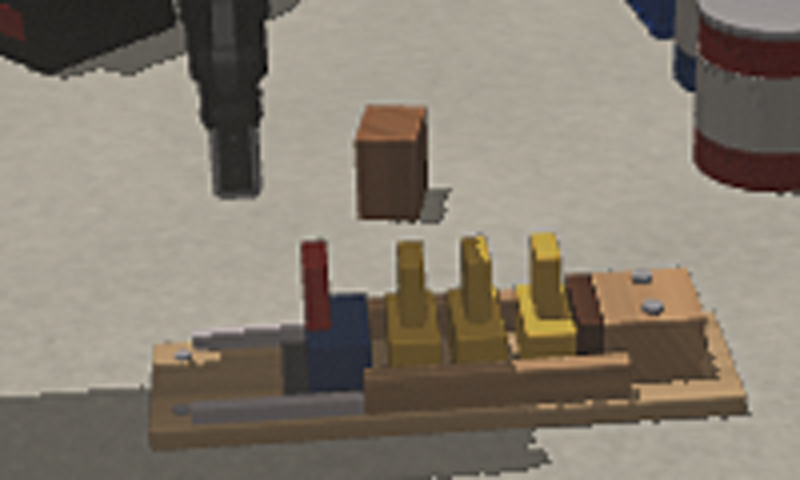

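All three spacers stand upright in a row. The closed fingers are behind the red tab. There is a grey part behind the block, about as high as the block, so I keep the tips above it at z ≈ 56 mm.

{"name": "apply_moves", "arguments": {
  "series": [
    [0,0,0,0,0,-2,255],
    [0,0,0,0,0,-4,255],
    [0,0,0,0,0,-5,255],
    [0,0,0,0,0,-5.5,255],
    [0,0,0,0,0,-5.5,255],
    [0,0,0,0.3,-0.04,-5.5,255],
    [0,0,0,0.6,-0.07,-5.5,255],
    [0,0,0,0.9,-0.1,-5.5,255],
    [0,0,0,1.2,-0.14,-5.5,255],
    [0,0,0,1.2,-0.14,-5.5,255]
  ]
}}

```text
time: 21.55
ee_pos: [0.48, 0.0648, 0.057]
orientation: [-1.123, 1.261, 1.122]
wrist_force: [0.8, 0.4, 0.8]
opening: 0.0
```

{"name": "apply_moves", "arguments": {
  "series": [
    [0,0,0,0.2,-0.02,0,255],
    [0,0,0,0.4,-0.05,0,255],
    [0,0,0,0.6,-0.07,0,255],
    [0,0,0,0.8,-0.09,0,255],
    [0,0,0,1.0,-0.12,0,255],
    [0,0,0,1.2,-0.14,0,255],
    [0,0,0,1.2,-0.14,0,255],
    [0,0,0,1.2,-0.14,0,255],
    [0,0,0,1.2,-0.14,0,255],
    [0,0,0,1.2,-0.14,0,255]
  ]
}}

```text
time: 22.55
ee_pos: [0.491, 0.0635, 0.0565]
orientation: [-1.123, 1.262, 1.123]
wrist_force: [-1.8, -0.1, -0.5]
opening: 0.0002
```

```bash
cat >> m.py <<'E'
def jig():
    s,y=st(); o=np.array([523.4,60.]);e=np.array([.9932,-.1167]);d=s['ee_pos'][:2]*1e3-o
    print('jig',(d@e).round(1),(d@[.1167,.9932]).round(1),'push',-(s['wrist_force'][:2]@e).round(2))
E
python3 -c "
from m import *
jig()"
```

```text
t 22.55 tcp mm [491.   63.5  56.5] down [-0. -0. -1.] jaw 83.33 F [-1.78 -0.06 -0.49] open 0.2 q [-0.08  0.12  2.13 -0.    0.89 -1.53]
jig -32.5 -0.3 push 1.76
```

{"name": "apply_moves", "arguments": {
  "series": [
    [0,0,0,0.15,-0.02,0,255],
    [0,0,0,0.3,-0.04,0,255],
    [0,0,0,0.45,-0.05,0,255],
    [0,0,0,0.6,-0.07,0,255],
    [0,0,0,0.75,-0.09,0,255],
    [0,0,0,0.9,-0.11,0,255],
    [0,0,0,1.05,-0.12,0,255],
    [0,0,0,1.2,-0.14,0,255],
    [0,0,0,1.2,-0.14,0,255],
    [0,0,0,1.2,-0.14,0,255]
  ]
}}

```text
time: 23.55
ee_pos: [0.5034, 0.0621, 0.0565]
orientation: [-1.123, 1.262, 1.123]
wrist_force: [-2.1, -1.3, -1.8]
opening: 0.0003
```

```bash
python3 -c "
from m import *
jig()"
```

```text
t 23.55 tcp mm [503.4  62.1  56.5] down [ 0. -0. -1.] jaw 83.33 F [-2.14 -1.25 -1.8 ] open 0.3 q [-0.08  0.14  2.1  -0.    0.9  -1.53]
jig -20.2 -0.3 push 1.97
```

{"name": "apply_moves", "arguments": {
  "series": [
    [0,0,0,0.08,-0.01,0,255],
    [0,0,0,0.16,-0.02,0,255],
    [0,0,0,0.24,-0.03,0,255],
    [0,0,0,0.32,-0.04,0,255],
    [0,0,0,0.4,-0.05,0,255],
    [0,0,0,0.48,-0.06,0,255],
    [0,0,0,0.5,-0.06,0,255],
    [0,0,0,0.5,-0.06,0,255],
    [0,0,0,0.5,-0.06,0,255],
    [0,0,0,0.5,-0.06,0,255]
  ]
}}

```text
time: 24.55
ee_pos: [0.5081, 0.0615, 0.0565]
orientation: [-1.123, 1.262, 1.123]
wrist_force: [-2.9, -0.2, -1.4]
opening: -0.0
```

{"name": "apply_moves", "arguments": {
  "series": [
    [0,0,0,0.05,-0.01,0,255],
    [0,0,0,0.1,-0.01,0,255],
    [0,0,0,0.15,-0.02,0,255],
    [0,0,0,0.15,-0.02,0,255],
    [0,0,0,0.15,-0.02,0,255],
    [0,0,0,0.15,-0.02,0,255],
    [0,0,0,0.15,-0.02,0,255],
    [0,0,0,0.15,-0.02,0,255],
    [0,0,0,0.15,-0.02,0,255],
    [0,0,0,0.15,-0.02,0,255]
  ]
}}

```text
time: 25.55
ee_pos: [0.508, 0.0615, 0.0565]
orientation: [-1.121, 1.266, 1.127]
wrist_force: [-9.6, -0.5, 3.4]
opening: 0.0003
```

```bash
python3 -c "
from m import *
jig()"
```

```text
t 25.55 tcp mm [508.   61.5  56.5] down [-0.005  0.    -1.   ] jaw 83.34 F [-9.65 -0.49  3.43] open 0.3 q [-0.08  0.15  2.09 -0.    0.9  -1.53]
jig -15.4 -0.3 push 9.53
```

{"name": "apply_moves", "arguments": {
  "series": [
    [0,0,0,0.04,0,0,255],
    [0,0,0,0.08,-0.01,0,255],
    [0,0,0,0.11,-0.01,0,255],
    [0,0,0,0.11,-0.01,0,255],
    [0,0,0,0.11,-0.01,0,255],
    [0,0,0,0.11,-0.01,0,255],
    [0,0,0,0.11,-0.01,0,255],
    [0,0,0,0.11,-0.01,0,255],
    [0,0,0,0.11,-0.01,0,255],
    [0,0,0,0.11,-0.01,0,255]
  ]
}}

```text
time: 26.55
ee_pos: [0.508, 0.0615, 0.0565]
orientation: [-1.12, 1.268, 1.129]
wrist_force: [-12.8, -1.3, 6.9]
opening: 0.0001
```

```bash
python3 -c "
from m import *
jig()
d=snap('side','side10'); cv2.imwrite('pics/crop10.png',cv2.resize(d['img'][150:270,210:410],(800,480),interpolation=2)[:,:,::-1]); jig()"
```

```text
t 26.55 tcp mm [508.   61.5  56.5] down [-0.008  0.    -1.   ] jaw 83.35 F [-12.77  -1.28   6.92] open 0.1 q [-0.08  0.15  2.09 -0.    0.91 -1.53]
jig -15.4 -0.3 push 12.53
 t 26.6 tcp mm [508.   61.5  56.5] down [-0.008  0.    -1.   ] jaw 83.35 F [-11.87  -0.51   5.82] open -0.2 q [-0.08  0.15  2.09 -0.    0.91 -1.53]
jig -15.5 -0.3 push 11.73
```

View pics/crop10.png

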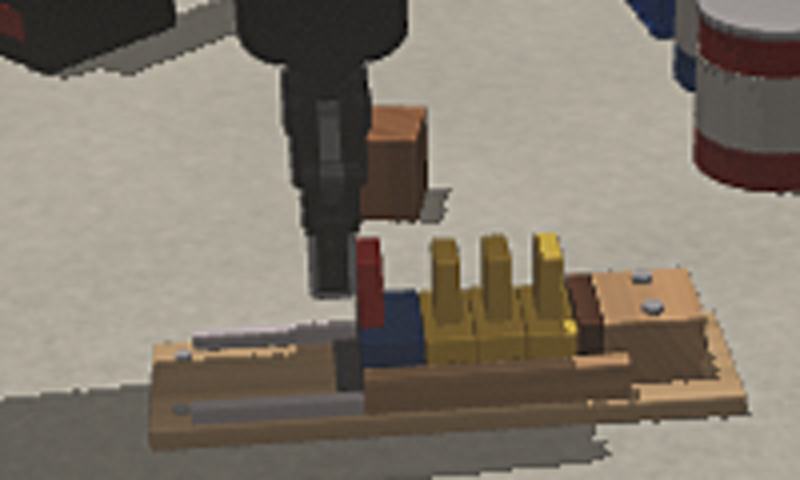

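The row is closed up: pusher, three upright spacers and the strip are in contact. The push is about 12 N, so I raise it a little to sit mid-band.

{"name": "apply_moves", "arguments": {
  "series": [
    [0,0,0,0.05,0,0,255],
    [0,0,0,0.1,-0.01,0,255],
    [0,0,0,0.13,-0.01,0,255],
    [0,0,0,0.13,-0.01,0,255],
    [0,0,0,0.13,-0.01,0,255],
    [0,0,0,0.13,-0.01,0,255],
    [0,0,0,0.13,-0.01,0,255],
    [0,0,0,0.13,-0.01,0,255],
    [0,0,0,0.13,-0.01,0,255],
    [0,0,0,0.13,-0.01,0,255]
  ]
}}

```text
time: 27.6
ee_pos: [0.508, 0.0615, 0.0566]
orientation: [-1.118, 1.271, 1.132]
wrist_force: [-16.5, 1.0, 10.9]
opening: -0.0001
```

{"name": "apply_moves", "arguments": {
  "series": [
    [0,0,0,0,0,0,255],
    [0,0,0,0,0,0,255],
    [0,0,0,0,0,0,255],
    [0,0,0,0,0,0,255],
    [0,0,0,0,0,0,255],
    [0,0,0,0,0,0,255],
    [0,0,0,0,0,0,255],
    [0,0,0,0,0,0,255],
    [0,0,0,0,0,0,255],
    [0,0,0,0,0,0,255]
  ]
}}

```text
time: 28.6
ee_pos: [0.508, 0.0615, 0.0566]
orientation: [-1.118, 1.271, 1.132]
wrist_force: [-17.3, -0.6, 10.4]
opening: -0.0001
```

```bash
python3 -c "
from m import *
jig()"
```

```text
t 28.6 tcp mm [508.   61.5  56.6] down [-0.012  0.    -1.   ] jaw 83.37 F [-17.3   -0.58  10.37] open -0.1 q [-0.08  0.16  2.09 -0.    0.91 -1.53]
jig -15.5 -0.3 push 17.12
```

```bash
python3 -c "
from m import *
print(order.job_done()); jig()"
```

```text
the job is handed in; nothing more can be done
None
the job is handed in; nothing more can be done
```

The job is handed in, with the arm still pushing the pusher and the whole row pressed against the strip. It reported no verdict, and my reading right after the hand-in was refused, so the final second is unchecked.

- **Spacers:** the measured gap was about 100 mm, so I used three: A, D and C, placed in that order from the strip back. I never reached for spacer B, the bottle, the offcut or the purple look-alikes.
- **Push:** the pusher moved about 25 mm, estimated from the tool position. In the last two readings before the hand-in, 1 s apart, the tool stood still and the push held at about 16.5 to 17 N. That is within 12 to 20 N.
- **Last picture:** the side view, taken at about 12 N before I raised the push, shows the three spacers upright and in contact between pusher and strip. The offcut looks unmoved. The bottle and spacer B were not in that view, so I did not check them again.
- **Off-axis force:** there was also an upward force of about 10 N at the wrist while pushing, which I put down to friction on the tab. It brings the total wrist force to about 20 N.
- **Time:** the last reading before the hand-in was at 28.6 s, of the 72 s allowed.

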